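# Put the lathe's change gears away in their case

## Task

Put the lathe's change gears away: take the retaining collar off the post in the open wooden case and set it aside, then thread every toothed change gear lying on the bench down over the post, largest at the bottom and each next smaller one on top, hubs up and each fully home on the one below. Put the collar back over the post on top of the gears, then close the lid and press it down until the catch snaps shut. Leave everything else on the bench where it is, and upright.

Things in the scene. Friction and masses are not known exactly. Their poses are not given: they have to be found in the camera images.
- case: Fixed wooden gear case, an open tray 172 x 172 mm outside with walls 45 mm high and 6 mm thick and a floor 6 mm thick; a fixed steel post stands in the middle of it. Origin: centre of the underside, on the bench. z up. The lid's hinge lies along the tray's -y side, so the open lid stands on the -y side; the ball catch is in the middle of the +y side.
- post_foot (a point): Foot of the post's axis, on the tray's inner floor (6 mm above the bench); axes as the case. The post is 20 mm in diameter and 70 mm tall above the floor, its top 8 mm tapering to 12 mm diameter.
- post_tip (a point): Centre of the top of the post, 70 mm above post_foot.
- lid (a joint): Lid angle, rad: 0 = shut and snapped past the catch; 1.7 to 1.95 at the start (open, leaning back by its own weight); stop at 2.0. Damped hinge, lid 0.5 kg. Pushed or pulled over to below about 1.1 rad it sinks slowly by itself and rests ajar at about 0.075, its strike on the catch's spring ball; about 10 N more, pressed down near its free edge, snaps it past the ball to 0, where it stays.
- lid_hinge (a point): Middle of the lid's hinge line, 45 mm above the bench. The lid is a wooden hood 172 x 172 mm, 60 mm deep, walls 6 mm. Axes turn with the lid: x along the hinge, y from hinge to free edge, z from the rim towards the top panel; parallel to the case's axes when shut. In this frame the hood spans x -86 to 86, y 0 to 172, z 0 to 60 mm.
- lid_edge (a point): Point on the outer face of the lid's top panel, in the middle of the free edge, 18 mm in from it: where to press (105 mm above the bench when shut). Axes as lid_hinge.
- lid_handle (a point): Middle of the bar of the lid's pull handle: a round steel bar 10 mm thick, 84 mm long along the hinge direction, 42 mm out from the lid's free side, 36 mm above its rim. Axes as lid_hinge.
- gear72: Largest change gear: steel spur gear, 111 mm outside diameter, toothed rim 5 mm thick, with a plain round hub 40 mm in diameter standing 9 mm above the rim on top, 14 mm in all; bore 23.5 mm through; 0.40 kg. Origin: centre of the underside; z is the bore's axis and points to the hub side. Lies hub up. Every gear has the same thickness, hub and bore.
- gear60: Second largest change gear: as gear72 but 93 mm outside diameter, 0.30 kg.
- gear50: Third change gear: as gear72 but 78 mm outside diameter, 0.22 kg.
- gear40: Fourth change gear: as gear72 but 63 mm outside diameter, 0.16 kg.
- gear32: Smallest change gear: as gear72 but 51 mm outside diameter, 0.12 kg. Three or four of the five gears are on the bench (the others are on the machine, given as None).
- collar: Retaining collar: dark knurled steel ring without teeth, 44 mm outside diameter (46 mm over the knurl), 28 mm high, bore 23.5 mm, 0.15 kg. Origin: centre of the underside, z along the bore. Starts on the post, standing on the tray's floor.
- oil_bottle: Bystander: white squeeze bottle, 68 mm diameter, 200 mm high. Origin: centre of the underside.
- coolant_bottle: Bystander: cream squeeze bottle, 68 mm diameter, 180 mm high. Origin: centre of the underside.
- pot: Bystander: orange plastic pot, 84 mm across the rim, 85 mm high. Origin: centre of the underside.
- bearing: Bystander among the gears, not a gear: plain steel ring (a ball bearing) without teeth or hub, 52 mm outside diameter, 15 mm high. Origin: centre of the underside.
- hammer: Bystander: hammer lying on the bench along its x, about 260 mm long. Origin: centre of the underside.
- spanner: Bystander: spanner lying on the bench along its x, about 180 mm long. Origin: centre of the underside.
- chuck_key: Bystander: lathe chuck key, a T of round bar lying flat, 16 mm thick, stem 100 mm along +x, crossbar 130 mm along y. Origin: on the bench under the crossbar's end of the stem.
Things that resemble listed ones, but are neither listed nor needed, are in the scene too. What is shaped like the gear32 but green is not meant.

How it is judged (in metres and radians):
On the way, in this order (a step that is already met when the one before it is completed fails the run):
1. the collar is off the post and out of the case, standing on the bench (horizontal distance between collar and post_foot above 0.1 m and height (world z) of collar below 0.03 m), for 0.2 s.
2. every gear present is home on the post, hub up, largest lowest and each next smaller one on top (horizontal distance between each of gear72, gear60, gear50, gear40, gear32 and post_foot below 0.004 m and angle between each of gear72, gear60, gear50, gear40, gear32's own z axis and vertical below 0.08 rad and z of gear72 in the frame of post_foot below 0.004 m and z of gear60 in the frame of post_foot below 0.018 m and z of gear50 in the frame of post_foot below 0.032 m and z of each of gear40, gear32 in the frame of post_foot below 0.046 m and z of each of gear60, gear50, gear40, gear32 in the frame of gear72 above 0.01 m and z of each of gear50, gear40, gear32 in the frame of gear60 above 0.01 m and z of each of gear40, gear32 in the frame of gear50 above 0.01 m and z of gear32 in the frame of gear40 above 0.01 m), for 0.3 s.
3. the collar is back over the post on top of the gears (all of step 2 and horizontal distance between collar and post_foot below 0.008 m and angle between collar's own z axis and vertical below 0.1 rad and z of collar in the frame of post_foot below 0.061 m and z of collar in the frame of gear72 above 0.01 m and z of collar in the frame of gear60 above 0.01 m and z of collar in the frame of gear50 above 0.01 m and z of collar in the frame of gear40 above 0.01 m and z of collar in the frame of gear32 above 0.01 m), for 0.3 s.
4. the lid is shut past its catch (value of joint lid below 0.02 rad), for 0.2 s.
At the end, for the whole second after the job is handed in: Every gear present is home on the post, hub up, within 4 mm of its axis, flat (0.08 rad), largest lowest, each next smaller on top; the collar is over the post on the gears (within 8 mm, 0.1 rad); the lid is shut past its catch (under 0.02 rad); all at rest (all of step 3 and linear speed of each of gear72, gear60, gear50, gear40, gear32, collar below 0.02 m/s and value of joint lid below 0.02 rad and velocity of joint lid below 0.05 rad/s); the robot touches nothing.
It fails at once if a bystander on the bench is shifted by more than 6 cm (distance of any of oil_bottle, coolant_bottle, pot, bearing, hammer, spanner, chuck_key from where it was at the start of the episode above 0.06 m).
It fails at once if a bottle or the pot is tipped over (angle between any of oil_bottle, coolant_bottle, pot's own z axis and vertical above 0.6 rad).
Of gear72, gear60, gear50, gear40, gear32 only 3 to 4 are there at a start; the rules pass over those that are not, and their reading is None.
At some moment in a run one of gear72, gear60, gear50, gear40, gear32 may be knocked a few centimetres aside while the robot is not near it.
It also fails if it takes over 210 s, if anything falls off the work surface, if the arm or the gripper's body presses on something with over 40 N, if the wrist force passes 120 N, or if a joint passes its speed limit or range.

## Robot

A 6-joint arm with a two-finger parallel gripper is mounted at the origin on the work surface. World frame = base frame: x ahead of the robot, y to its left, z up, the work surface at z = 0. Lengths are in m, angles in degrees, forces in N, time in s.
With the tool pointing down it reaches from about 0.4 to 0.825 m from the base axis. Payload 7 kg.
Tool frame: the origin (TCP) lies on the centre line of the jaws, within the pads' length; the fingertips stand 8 mm ahead of it and the grasp point (between the pads) lies 11 mm behind it (r.tcp_to_tips is the distance from the TCP to the fingertips, in m); z points along the fingers, y is the direction in which the jaws open and shut (so a half turn about z gives the same grasp; the last joint's range is limited). The gripper opens to 88 mm and grips with 3 to 60 N. Pads are 19 mm wide; open, the fingers measure 130 mm over their backs; the gripper's body (78 mm by 193 mm) begins 47 mm behind the grasp point.
Start: joints at [-56.087, 20.546, 0.682, 0, -70.136, -16.507], TCP at [0.202, -0.644, 0.235] pointing down, gripper open.
Joint ranges: [-176.03, 176.03], [-82.01, 121.73], [-58.28, 71.71], [-173.87, 95.51], [-174.79, -0.11], [-173.66, 173.66]. Speed limits (degrees/s): [136.94, 136.94, 172.46, 180, 180, 180].

## Interface

Orientations are given as [roll, pitch, yaw] about the fixed x, y, z axes, in that order (R = Rz(yaw) Ry(pitch) Rx(roll)).
In Python, from plant import r gives the robot as it stands.
- The arm moves only by the tool drive_tool, never from a script. Its argument "plan" is text: rows parted by semicolons, each of 4 numbers parted by spaces: the shift along the tool's x, y, z in cm, then the turn about the tool's z in rad. A call has 1 to 8 rows; each row is the pose to reach, as a shift and turn from the pose commanded when the call began, along the tool's axes at that moment; what a row does not reach only later rows make up. A row lasts 1/8 s, in which the tool goes at most 62.5 mm and 10.7 degrees, less where a joint would pass 70% of its speed; a pose out of reach is approached as far as the arm can. A call with a gripper value outside its range is refused whole. "fingers" is the closure, from -1 (fully open) to 1 (shut), set as the call begins (left out, the last holds). The fingers move at their own pace and stop on an object; "squeeze" is the grip in N (left out, the last holds). Time passes only in rows, so rows that repeat a pose let the fingers close. It gives the time, the measured TCP pose, the force and the opening at its end, in the units of the state.
- r.get_state(): the state, without advancing time (a new reading comes with each control period).
- r.capture(name): name is "side" or "top"; returns a dict with "frame" (480x640x3 uint8, red, green, blue), "fovy" (degrees; the focal length in pixels is half the picture's height over the tangent of half this angle, whatever the lens; pixels are square), "cx", "cy" (the principal point, pixels), "rvec" (rotation vector, rad) and "tvec" (3), from world to camera coordinates, as OpenCV has them. Camera axes: x right, y down, z forward; pixel columns grow to the right and rows downward; lengths in m; the calibration is good to about 2 mm. A picture is of the moment at which its call begins. There is no depth.
- r.close_job(): hands the job in, once; it reports no verdict.
The state is a dict: "time_s": time; "joints": joint angles; "qd": joint speeds; "joint_torque": joint torques, N m; "tcp_pos": TCP position; "eef_rot": TCP orientation; "contact_force": force on the tool from outside, world axes, zero at the start; "moment": the same for the moment, N m; "gripper_width": finger opening in m.
Only numpy, scipy, OpenCV 4.12 (cv2) and the standard library are available. Lean on these libraries where they do the work, as an engineer would, in place of code of your own. Each camera call takes 0.05 s, during which the arm holds its last target. There are 200 camera calls.

## Working session

There is one attempt and no reset: what is moved stays moved. The work goes in short steps, Python scripts to look and compute and a tool call to move; the robot and the scene stay as the last step left them, time stands still between calls to the robot, and variables do not carry over. Pictures are saved under pics/ and viewed, about 12 in all and at most 16, crops included, and the job is handed in when it is done.

Besides the shell and the picture viewer there is one more tool, called after ">>>" as name(argument=value, ...) on one line, values as JSON. drive_tool: Moves the arm, as the interface text tells. Its arguments: {"type":"object","properties":{"plan":{"type":"string"},"fingers":{"type":"number"},"squeeze":{"type":"number"}},"required":["plan"]}

```bash
mkdir -p pics; ls; cat > h.py <<'E'
import numpy as np, cv2
from plant import r
def cap(n,f):
    c=r.capture(n); cv2.imwrite('pics/'+f,c['frame'][:,:,::-1]); 
    import pickle; pickle.dump(c,open('pics/'+n+'.pkl','wb')); return c
def load(n):
    import pickle; return pickle.load(open('pics/'+n+'.pkl','rb'))
def K(c):
    f=240/np.tan(np.radians(c['fovy']/2)); return np.array([[f,0,c['cx']],[0,f,c['cy']],[0,0,1.]])
def pix2w(c,u,v,z):
    R=cv2.Rodrigues(np.array(c['rvec'],float))[0]; t=np.array(c['tvec'],float).ravel()
    o=-R.T@t; d=R.T@np.linalg.inv(K(c))@np.array([u,v,1.]); return o+d*(z-o[2])/d[2]
def w2pix(c,p):
    R=cv2.Rodrigues(np.array(c['rvec'],float))[0]; t=np.array(c['tvec'],float).ravel()
    q=K(c)@(R@np.array(p,float)+t); return q[:2]/q[2]
E
python3 - <<'E'
from h import *
for n in('top','side'):
    c=cap(n,n+'1.png'); print(n,c['fovy'],c['cx'],c['cy'],c['rvec'],c['tvec'])
print(r.get_state(), r.tcp_to_tips)
E
```

```text
pics
top 49.166529722313356 314.83704069996713 246.92389842225757 [ 2.19173962 -2.1629439   0.13730753] [-0.02094614  0.54718411  1.15675602]
side 43.08374665661397 319.32814140252566 244.50579379994937 [ 0.7337537  -2.60461405  1.12667007] [0.47457722 0.25983796 1.17228759]
{'time_s': 0.1, 'joints': array([-5.60859864e+01,  2.05870484e+01,  6.39464165e-01, -1.58215398e-02,
       -7.01357603e+01, -1.65073060e+01]), 'qd': array([-0.10758605, -0.06444144,  0.15604361,  0.07943303,  0.04992422,
        0.06676938]), 'joint_torque': array([-3.26127563e-03, -5.84162664e+01,  2.93748540e+01,  7.01573879e+00,
        1.00469420e-02, -8.46623448e-05]), 'tcp_pos': array([ 0.20177404, -0.64370018,  0.23372893]), 'eef_rot': array([ 1.79915864e+02, -9.42216350e-03, -1.62598672e+02]), 'contact_force': array([0.60052863, 0.4476173 , 0.49451923]), 'moment': array([ 0.01034367,  0.01518349, -0.04061131]), 'gripper_width': 0.08763137557406372} 0.008
```

View pics/top1.png

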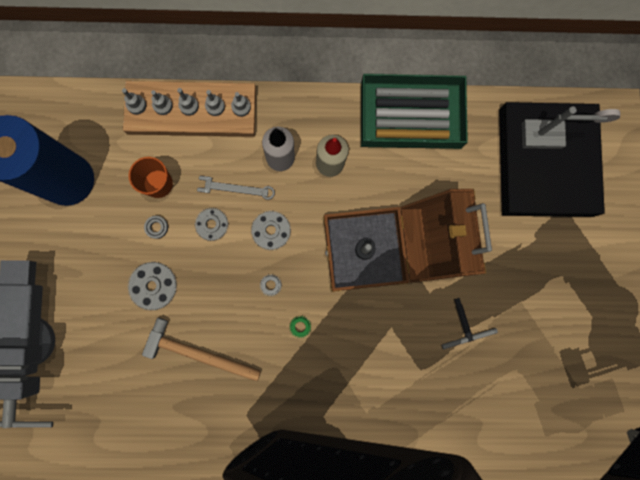

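View pics/side1.png

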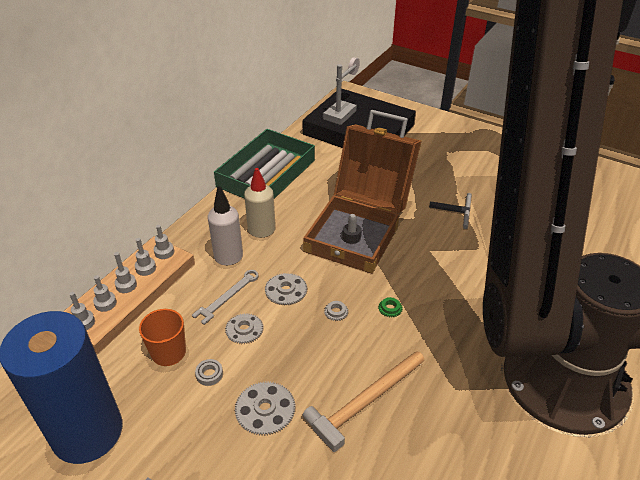

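```bash
python3 - <<'E'
from h import *
c=load('top'); im=cv2.imread('pics/top1.png')
cv2.imwrite('pics/cropA.png',cv2.resize(im[190:350,110:310],None,fx=4,fy=3.75 if 0 else 4,interpolation=cv2.INTER_CUBIC)[:600])
cv2.imwrite('pics/cropB.png',cv2.resize(im[170:310,310:500],None,fx=4,fy=4,interpolation=cv2.INTER_CUBIC))
for n,u,v,z in [('g72',152,285,.005),('b',271,230,.005),('c',212,224,.005),('d',271,285,.005),('bear',157,227,.015),('post',366,247,.05),('green',300,327,.005)]:
    p=pix2w(c,u,v,z); q=pix2w(c,u+1,v,z); print(n,p.round(4),np.linalg.norm(p-q).round(5),np.hypot(p[0],p[1]).round(3))
E
```

```text
g72 [0.4576 0.355  0.005 ] 0.00226 0.579
b [0.5878 0.0875 0.005 ] 0.00231 0.594
c [0.5997 0.2237 0.005 ] 0.0023 0.64
d [0.461  0.0849 0.005 ] 0.00228 0.469
bear [0.5894 0.3466 0.015 ] 0.00227 0.684
post [ 0.5467 -0.1271  0.05  ] 0.00223 0.561
green [0.3668 0.0173 0.005 ] 0.00227 0.367
```

View pics/cropA.png

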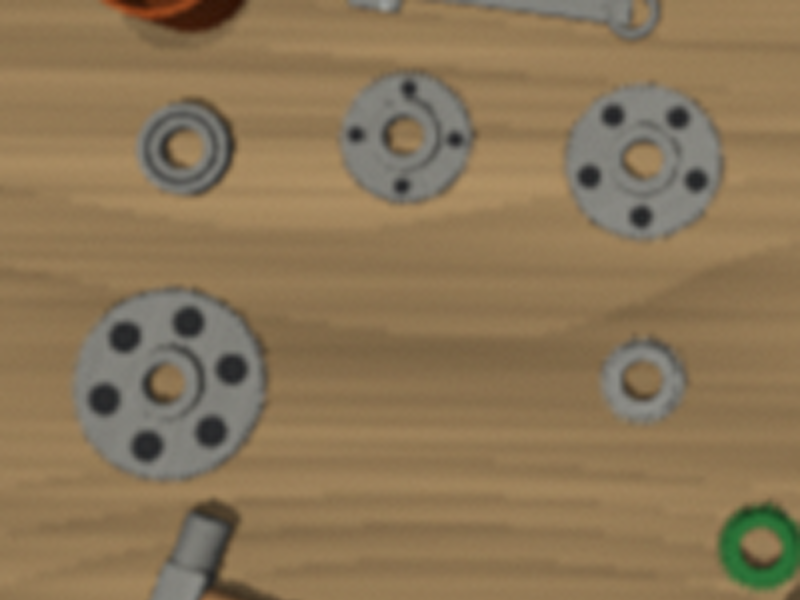

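View pics/cropB.png

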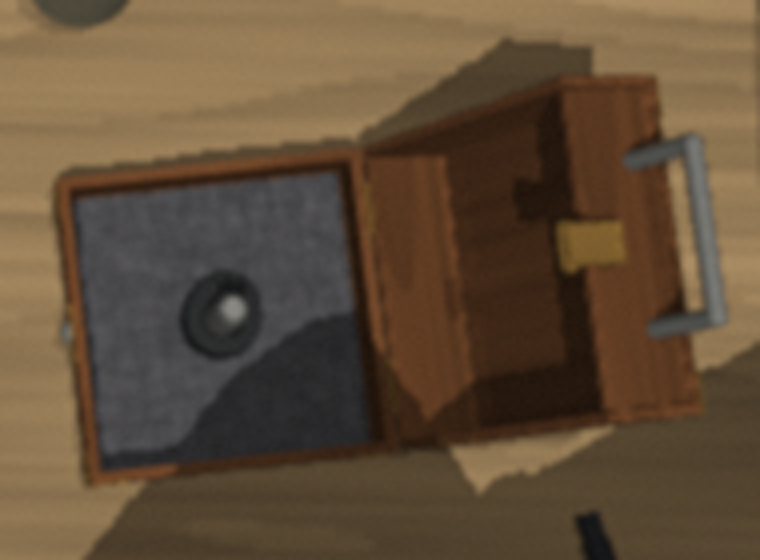

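```bash
python3 - <<'E'
from h import *
c=load('top'); s=load('side'); im=cv2.imread('pics/top1.png'); im2=cv2.imread('pics/side1.png')
a=cv2.resize(im[222:272,341:391],None,fx=8,fy=8,interpolation=cv2.INTER_CUBIC)
b=cv2.resize(im2[200:250,328:378],None,fx=8,fy=8,interpolation=cv2.INTER_CUBIC)
cv2.imwrite('pics/post.png',np.hstack([a,b]))
C={n:pix2w(c,310+u/4,170+v/4,.045)[:2] for n,u,v in[('TL',62,178),('TR',358,150),('BL',92,482),('BR',378,440)]}
for k in C: print(k,C[k].round(4))
print(np.mean(list(C.values()),0), [np.degrees(np.arctan2(*(C[a]-C[b])[::-1])) for a,b in(('TL','BL'),('TR','BR'),('TL','TR'),('BL','BR'))])
# refine gears in top: hub bore pixel centre on top of hub
for n,u,v in [('72',172,381),('60',645,158),('50',406,135),('32',643,380)]: print(n, pix2w(c,110+u/4-.4,190+v/4-.4,.011))
E
```

```text
TL [ 0.6192 -0.0364]
TR [ 0.6378 -0.2032]
BL [ 0.4494 -0.0547]
BR [ 0.4747 -0.2136]
[ 0.54528729 -0.1270022 ] [np.float64(6.1463335450309105), np.float64(3.6332085993019647), np.float64(96.36376347023625), np.float64(99.03470912546005)]
72 [0.45777353 0.35190551 0.011     ]
60 [0.5890395  0.08753857 0.011     ]
50 [0.60028504 0.22473    0.011     ]
32 [0.46174255 0.08602032 0.011     ]
```

View pics/post.png

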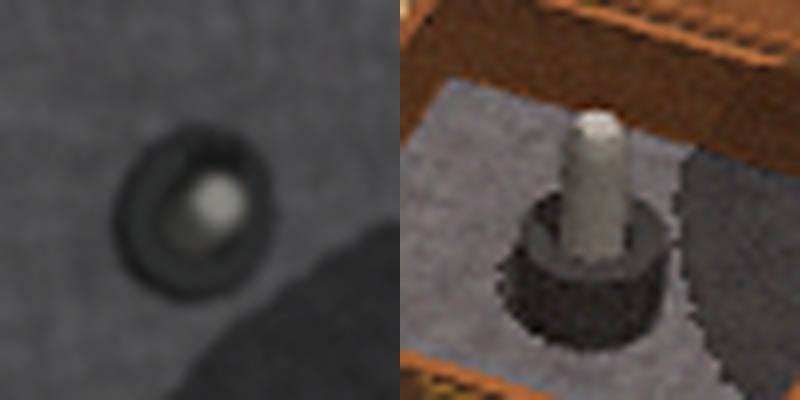

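```bash
cat >> h.py <<'E'
from scipy.spatial.transform import Rotation as Ro
def tri(a,ua,b,ub):
    P=lambda c:K(c)@np.hstack([cv2.Rodrigues(np.array(c['rvec'],float))[0],np.array(c['tvec'],float).reshape(3,1)])
    X=cv2.triangulatePoints(P(a),P(b),np.array(ua,float).reshape(2,1),np.array(ub,float).reshape(2,1)); return (X[:3]/X[3]).ravel()
def go(wps,yaw=None,p0=None,y0=None,step=6.0,dth=.17):
    """print rows (cm, rad) relative to start; wps world xyz; rotation spread from the start"""
    s=r.get_state(); p=np.array(s['tcp_pos'] if p0 is None else p0); y=s['eef_rot'][2] if y0 is None else y0
    Rt=Ro.from_euler('xyz',[180,0,y],degrees=True); T=0 if yaw is None else -np.radians((yaw-y+180)%360-180)
    rows=[];cur=p.copy();th=0
    for w in wps:
        w=np.array(w,float); n=max(1,int(np.ceil(np.linalg.norm(w-cur)*100/step)))
        for i in range(1,n+1):
            q=cur+(w-cur)*i/n; th=np.sign(T)*min(abs(T),abs(th)+dth); d=Rt.inv().apply(q-p)*100; rows.append([*d,th])
        cur=w
    while abs(th)<abs(T)-1e-6: th=np.sign(T)*min(abs(T),abs(th)+dth); rows.append([*rows[-1][:3],th])
    print(len(rows)); print('; '.join(' '.join(f'{v:.2f}'.rstrip('0').rstrip('.') for v in q) for q in rows))
E
python3 - <<'E'
from h import *
c=load('top');s=load('side')
X=tri(c,(367.8,246.6),s,(352.2,214.9)); print(X, pix2w(c,367.8,246.6,.076),pix2w(s,352.2,214.9,.076))
# collar top centre
print(pix2w(c,341+195/8-.44,222+210/8-.44,.025))
X[2]=.16
go([(X[0],X[1],.235)],yaw=-84,p0=(.202,-.644,.235))
E
```

```text
[ 0.54472925 -0.12739521  0.07937852] [ 0.54481271 -0.12793378  0.076     ] [ 0.54674684 -0.13084515  0.076     ]
[ 0.54743832 -0.1276486   0.025     ]
11
-4.38 3.55 0 -0.17; -8.76 7.1 0 -0.34; -13.13 10.65 0 -0.51; -17.51 14.2 0 -0.68; -21.89 17.75 0 -0.85; -26.27 21.3 0 -1.02; -30.64 24.85 0 -1.19; -35.02 28.4 0 -1.36; -39.4 31.95 0 -1.37; -43.78 35.5 0 -1.37; -48.15 39.05 0 -1.37
```

```bash
python3 - <<'E'
from h import *
go([(.23,-.58,.33),(.5455,-.1285,.33)],yaw=-84,p0=(.202,-.644,.235))
E
```

```text
12
-2.29 2.63 -4.75 -0.17; -4.59 5.27 -9.5 -0.34; -8.95 8.63 -9.5 -0.51; -13.31 12 -9.5 -0.68; -17.67 15.36 -9.5 -0.85; -22.03 18.73 -9.5 -1.02; -26.39 22.09 -9.5 -1.19; -30.75 25.46 -9.5 -1.36; -35.11 28.82 -9.5 -1.37; -39.47 32.19 -9.5 -1.37; -43.83 35.55 -9.5 -1.37; -48.19 38.92 -9.5 -1.37
```

>>> drive_tool(plan="-2.3 2.6 -4.75 -0.17; -4.6 5.3 -9.5 -0.34; -9 8.6 -9.5 -0.51; -13.3 12 -9.5 -0.68; -17.7 15.4 -9.5 -0.85; -22 18.7 -9.5 -1.02; -26.4 22.1 -9.5 -1.19; -30.7 25.5 -9.5 -1.36", fingers=-1, squeeze=25)

```text
time_s: 1.1
tcp_pos: [0.4192, -0.3072, 0.3294]
eef_rot: [180.0, 0.0, -84.4]
contact_force: [-0.3, -0.3, -0.2]
gripper_width: 0.0875
```

```bash
python3 - <<'E'
from h import *
go([(.5455,-.1285,.33),(.5455,-.1285,.15)],yaw=-84)
go([(.5455,-.1285,.024)],p0=(.5455,-.1285,.15),y0=-84)
E
```

```text
8
-4.13 -3.58 -0.01 -0.01; -8.27 -7.17 -0.03 -0.01; -12.4 -10.75 -0.04 -0.01; -16.54 -14.33 -0.06 -0.01; -16.54 -14.33 4.44 -0.01; -16.54 -14.33 8.94 -0.01; -16.54 -14.33 13.44 -0.01; -16.54 -14.33 17.94 -0.01
3
0 -0 4.2 0; 0 -0 8.4 0; 0 -0 12.6 0
```

>>> drive_tool(plan="-4.1 -3.6 0 -0.01; -8.3 -7.2 0 -0.01; -12.4 -10.7 0 -0.01; -16.5 -14.3 0 -0.01; -16.5 -14.3 4.5 -0.01; -16.5 -14.3 9 -0.01; -16.5 -14.3 13.5 -0.01; -16.5 -14.3 18 -0.01")

```text
time_s: 2.1
tcp_pos: [0.5453, -0.1312, 0.148]
eef_rot: [180.0, 0.0, -84.1]
contact_force: [0.2, 0.4, -0.2]
gripper_width: 0.0871
```

>>> drive_tool(plan="0 0 4; 0 0 8 0; 0 0 12.5 0; 0 0 12.5 0")

```text
validation failed for argument at $.pl...
```

>>> drive_tool(plan="0 0 4 0; 0 0 8 0; 0 0 12.4 0; 0 0 12.4 0")

```text
time_s: 2.6
tcp_pos: [0.5427, -0.1315, 0.0225]
eef_rot: [179.6, 0.0, -84.1]
contact_force: [-0.6, 0.5, 0.8]
gripper_width: 0.0876
```

>>> drive_tool(plan="-0.3 -0.3 0 0; -0.3 -0.3 0 0; -0.3 -0.3 0 0")

```text
time_s: 2.98
tcp_pos: [0.5492, -0.1279, 0.0271]
eef_rot: [-179.9, -0.0, -84.1]
contact_force: [-0.8, -0.3, 0.8]
gripper_width: 0.0878
```

>>> drive_tool(plan="0 0 0 0; 0 0 0 0; 0 0 0 0")

```text
time_s: 3.35
tcp_pos: [0.5483, -0.1281, 0.0257]
eef_rot: [-180.0, 0.0, -84.1]
contact_force: [0.5, 0.6, 0.4]
gripper_width: 0.0874
```

```bash
python3 - <<'E'
from h import *
for i in range(4):
    s=r.get_state(); print(s['time_s'],s['tcp_pos'].round(4),s['qd'].round(2)); r.capture('top')
E
```

```text
3.35 [ 0.5483 -0.1281  0.0257] [ 0.01  0.08 -0.07 -0.07  0.04  0.03]
3.4 [ 0.5482 -0.1281  0.0256] [ 0.02  0.08  0.01 -0.05  0.01  0.03]
3.45 [ 0.5482 -0.1281  0.0255] [ 0.09  0.02 -0.02  0.01  0.01 -0.08]
3.5 [ 0.5483 -0.1281  0.0255] [-0.13  0.03  0.    0.02  0.06  0.01]
```

>>> drive_tool(plan="0 0.2 0 0; 0 0.2 0 0; 0 0.2 0 0; 0 0.2 0 0; 0 0.2 0 0; 0 0.2 0 0; 0 0.2 0 0; 0 0.2 0 0", fingers=1)

```text
time_s: 4.55
tcp_pos: [0.5461, -0.1283, 0.0255]
eef_rot: [180.0, 0.0, -84.1]
contact_force: [-1.2, -0.2, 1.7]
gripper_width: 0.043
```

```bash
python3 - <<'E'
from h import *
go([(.546,-.128,.08),(.546,-.128,.135),(.48,.005,.135),(.475,.005,.08),(.475,.005,.022)])
E
```

```text
7
-0.03 0.01 -5.45 0; -0.03 0.01 -10.95 0; -4.67 1.74 -10.95 0; -9.3 3.48 -10.95 0; -13.94 5.21 -10.95 0; -13.99 5.71 -5.45 0; -13.99 5.71 0.35 0
```

>>> drive_tool(plan="0 0 -5.5 0; 0 0 -11 0; 0 0 -11 0; -4.7 1.7 -11 0; -9.3 3.5 -11 0; -13.9 5.5 -11 0; -13.9 5.5 -6 0; -13.9 5.5 -3 0")

```text
time_s: 5.55
tcp_pos: [0.4759, 0.0049, 0.0536]
eef_rot: [179.9, 0.0, -84.0]
contact_force: [-0.1, -0.4, -1.9]
gripper_width: 0.0431
```

>>> drive_tool(plan="0 0 1.7 0; 0 0 2.9 0; 0 0 3.3 0; 0 0 3.3 0; 0 0 3.3 0")

```text
time_s: 6.18
tcp_pos: [0.4778, 0.0045, 0.0231]
eef_rot: [-179.9, 0.0, -84.1]
contact_force: [-0.1, 0.0, -1.4]
gripper_width: 0.043
```

Lower 3.5 mm more, release, and back off upward.

>>> drive_tool(plan="0 0 0.2 0; 0 0 0.35 0; 0 0 0.35 0; 0 0 0.35 0")

```text
time_s: 6.68
tcp_pos: [0.4775, 0.0044, 0.0195]
eef_rot: [-180.0, 0.0, -84.1]
contact_force: [-1.7, -0.4, 6.3]
gripper_width: 0.0425
```

>>> drive_tool(plan="0 0 0 0; 0 0 0 0; 0 0 0 0; 0 0 0 0; 0 0 -3 0; 0 0 -8 0; 0 0 -13 0; 0 0 -13 0", fingers=-1)

```text
time_s: 7.68
tcp_pos: [0.4797, 0.0051, 0.1531]
eef_rot: [-179.6, 0.1, -84.1]
contact_force: [0.0, 0.2, -1.0]
gripper_width: 0.0879
```

```bash
cat >> h.py <<'E'
def gears(f):
    c=cap('top',f); hsv=cv2.cvtColor(c['frame'],cv2.COLOR_RGB2HSV); m=((hsv[...,1]<60)&(hsv[...,2]>80)).astype(np.uint8)
    m=cv2.morphologyEx(m,cv2.MORPH_OPEN,np.ones((3,3)))
    for k in cv2.findContours(m,cv2.RETR_EXTERNAL,cv2.CHAIN_APPROX_NONE)[0]:
        (u,v),R=cv2.minEnclosingCircle(k)
        if 8<R<28 and cv2.contourArea(k)>.65*np.pi*R*R:
            p=pix2w(c,u,v,.005); print('pix',round(u,1),round(v,1),'diam mm',round(2*R*2.28),p.round(4))
    return c
E
python3 - <<'E'
from h import *
gears('t2.png')
go([(.46,.353,.15)],yaw=-84)
E
```

```text
pix 155.3 226.5 diam mm 53 [0.5919 0.3534 0.005 ]
pix 211.0 224.0 diam mm 75 [0.5997 0.226  0.005 ]
6
-5.8 -0.29 0.01 -0; -11.61 -0.59 0.03 -0; -17.41 -0.88 0.04 -0; -23.22 -1.18 0.06 -0; -29.02 -1.47 0.07 -0; -34.82 -1.76 0.08 -0
```

View pics/t2.png

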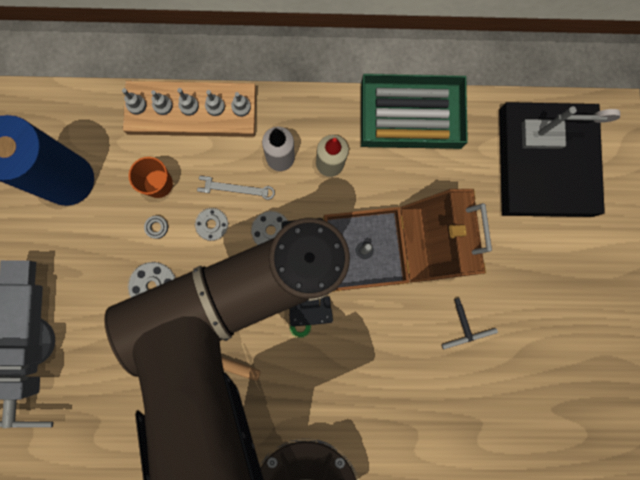

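>>> drive_tool(plan="-5.8 -0.2 0 0; -11.6 -0.4 0 0; -17.4 -0.6 0 0; -23.2 -0.9 0 0; -29 -1.2 0 0; -34.8 -1.6 3 0; -34.8 -1.6 6 0; -34.8 -1.6 8 0")

```text
time_s: 8.72
tcp_pos: [0.4559, 0.3517, 0.0656]
eef_rot: [179.8, -0.2, -84.0]
contact_force: [-0.2, -0.7, -0.7]
gripper_width: 0.0875
```

```bash
python3 - <<'E'
from h import *
r.capture('top');r.capture('top');r.capture('top')
gears('t3.png')
s=r.get_state(); print(s['tcp_pos'],s['eef_rot'])
go([(.4577,.353,.016)],yaw=-84)
E
```

```text
pix 270.4 230.0 diam mm 89 [0.5878 0.089  0.005 ]
pix 211.0 224.2 diam mm 75 [0.5991 0.2259 0.005 ]
[0.45716229 0.35158301 0.06828498] [ 1.79924533e+02 -1.02257115e-01 -8.40972725e+01]
1
-0.14 -0.07 5.23 -0
```

>>> drive_tool(plan="-0.1 0 2.5 0; -0.1 0 4.2 0; -0.1 0 5 0; -0.1 0 5 0; -0.1 0 5 0")

```text
time_s: 9.55
tcp_pos: [0.4577, 0.3535, 0.0197]
eef_rot: [-180.0, 0.0, -84.1]
contact_force: [-0.7, -0.1, 0.5]
gripper_width: 0.0878
```

>>> drive_tool(plan="0 0 0.4 0; 0 0 0.4 0; 0 0 0.4 0; 0 0 0.4 0; 0 0 0.4 0; 0 0 0.4 0; 0 0 0.4 0; 0 0 0.4 0", fingers=1, squeeze=35)

```text
time_s: 10.55
tcp_pos: [0.4573, 0.3532, 0.0151]
eef_rot: [180.0, 0.0, -84.1]
contact_force: [-1.1, 0.0, 1.3]
gripper_width: 0.038
```

>>> drive_tool(plan="0 0 -2 0; 0 0 -6 0; 0 0 -11 0; 0 0 -14 0; 0 0 -14 0")

```text
time_s: 11.18
tcp_pos: [0.458, 0.354, 0.157]
eef_rot: [-179.8, 0.2, -84.1]
contact_force: [-0.7, -0.2, -5.0]
gripper_width: 0.0385
```

```bash
python3 - <<'E'
from h import *
s=r.get_state(); print(s['tcp_pos'],s['gripper_width'],s['contact_force'])
go([(.546,-.128,.15)],yaw=-84)
E
```

```text
[0.45795444 0.35400828 0.15695778] 0.038462742405614384 [-0.70192865 -0.21217325 -4.96002082]
9
5.43 -0.42 0.08 -0; 10.86 -0.84 0.15 -0; 16.28 -1.27 0.23 -0; 21.71 -1.69 0.31 -0; 27.14 -2.11 0.39 -0; 32.57 -2.53 0.46 -0; 38 -2.96 0.54 -0; 43.42 -3.38 0.62 -0; 48.85 -3.8 0.7 -0
```

>>> drive_tool(plan="5.5 -0.4 0 0; 11 -0.8 0 0; 17 -1.3 0 0; 23 -1.7 0 0; 29 -2.1 0 0; 35 -2.6 0 0; 41 -3.1 0 0; 46 -3.6 0 0")

```text
time_s: 12.18
tcp_pos: [0.5391, -0.1029, 0.1527]
eef_rot: [179.8, 0.0, -84.2]
contact_force: [1.4, 0.9, -4.6]
gripper_width: 0.0383
```

>>> drive_tool(plan="2 -0.1 0 0; 2.8 -0.2 1 0; 2.8 -0.2 2.5 0; 2.8 -0.2 3.5 0; 2.8 -0.2 3.5 0; 2.8 -0.2 3.5 0")

```text
time_s: 12.92
tcp_pos: [0.5456, -0.1278, 0.1203]
eef_rot: [-180.0, -0.0, -84.0]
contact_force: [-0.1, -0.3, -4.1]
gripper_width: 0.0384
```

```bash
python3 - <<'E'
from h import *
c=cap('side','s4.png'); im=cv2.imread('pics/s4.png')
cv2.imwrite('pics/s4c.png',cv2.resize(im[140:270,280:440],None,fx=4.5,fy=4.5,interpolation=cv2.INTER_CUBIC))
s=r.get_state(); print(s['tcp_pos'],s['gripper_width'],s['contact_force'])
p=s['tcp_pos']
for z in (0,.005,.0151): print(z,w2pix(c,p-[0,0,z]))
E
```

```text
[ 0.5457713  -0.12787742  0.12057723] 0.03815928367343885 [ 0.07559964 -0.11936009 -4.70885332]
0 [352.76267966 200.76368669]
0.005 [352.66907381 202.47828709]
0.0151 [352.48140378 205.91588352]
```

View pics/s4c.png

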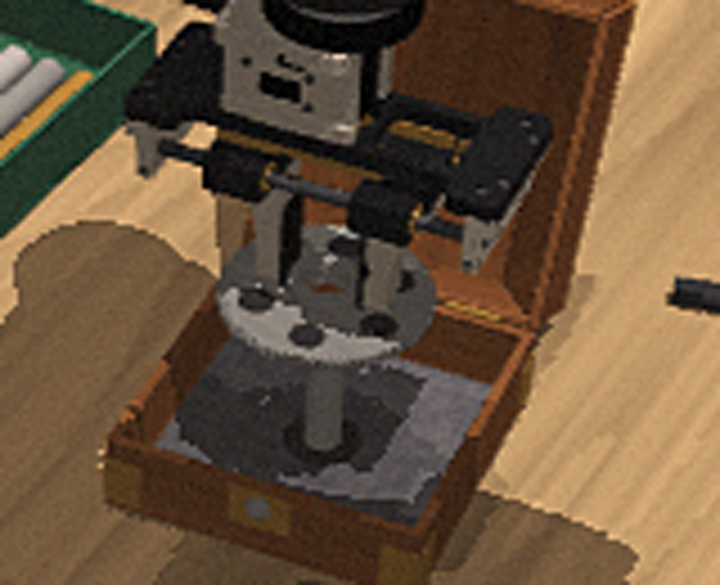

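>>> drive_tool(plan="0 0 1 0; 0 0 2 0; 0 0 3 0; 0 0 4 0; 0 0 4.5 0; 0 0 4.5 0")

```text
time_s: 13.72
tcp_pos: [0.5452, -0.1285, 0.0746]
eef_rot: [180.0, -0.0, -84.1]
contact_force: [0.9, -0.9, -5.5]
gripper_width: 0.0385
```

>>> drive_tool(plan="0 0 1.2 0; 0 0 2.4 0; 0 0 3.6 0; 0 0 4.6 0; 0 0 5 0; 0 0 5 0; 0 0 5 0")

```text
time_s: 14.6
tcp_pos: [0.5453, -0.1284, 0.0251]
eef_rot: [180.0, -0.0, -84.1]
contact_force: [0.3, -2.3, -6.0]
gripper_width: 0.0381
```

>>> drive_tool(plan="0 0 0.3 0; 0 0 0.3 0; 0 0 0.3 0")

```text
time_s: 14.98
tcp_pos: [0.5455, -0.1283, 0.0222]
eef_rot: [-180.0, -0.0, -84.1]
contact_force: [0.9, -1.4, -4.2]
gripper_width: 0.038
```

>>> drive_tool(plan="0 0 0 0; 0 0 0 0; 0 0 0 0; 0 0 0 0; 0 0 -4 0; 0 0 -9 0; 0 0 -14 0; 0 0 -14 0", fingers=-1)

```text
time_s: 15.98
tcp_pos: [0.5479, -0.1284, 0.1667]
eef_rot: [-179.5, -0.0, -84.1]
contact_force: [0.7, 0.0, -0.4]
gripper_width: 0.0877
```

```bash
python3 - <<'E'
from h import *
gears('t5.png')
c=cap('side','s5.png'); im=cv2.imread('pics/s5.png')
s=r.get_state(); print(s['tcp_pos'],s['contact_force'])
go([(.5885,.088,.16),(.5885,.088,.07)],yaw=-84)
E
```

```text
pix 155.3 226.5 diam mm 53 [0.5919 0.3534 0.005 ]
[ 0.54523929 -0.12822339  0.16242296] [ 0.05290545 -0.08131884 -0.77308842]
6
-5.27 -1.63 0.06 -0; -10.53 -3.26 0.12 -0; -15.8 -4.89 0.18 -0; -21.06 -6.52 0.24 -0; -21.06 -6.52 4.74 -0; -21.06 -6.52 9.24 -0
```

```bash
python3 - <<'E'
import cv2, numpy as np
a=cv2.imread('pics/s5.png')[200:360,200:420]; b=cv2.imread('pics/t5.png')[200:310,120:300]
a=cv2.resize(a,(440,320),interpolation=cv2.INTER_CUBIC); b=cv2.resize(b,(360,220),interpolation=cv2.INTER_CUBIC)
o=np.zeros((320,800,3),np.uint8); o[:,:440]=a; o[:220,440:]=b; cv2.imwrite('pics/v8.png',o)
E
```

```text
(no output)
```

View pics/v8.png

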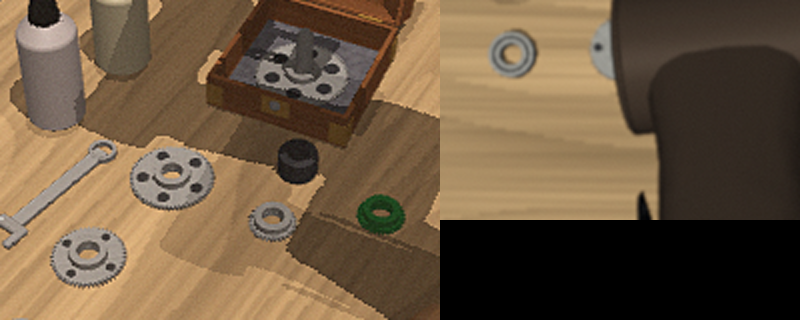

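>>> drive_tool(plan="-5.3 -1.6 0 0; -10.5 -3.3 0 0; -15.8 -4.9 0 0; -21.1 -6.5 0 0; -21.1 -6.5 4.5 0; -21.1 -6.5 9 0; -21.1 -6.5 11 0; -21.1 -6.5 11 0")

```text
time_s: 17.08
tcp_pos: [0.5861, 0.0873, 0.0488]
eef_rot: [179.6, -0.1, -84.1]
contact_force: [0.1, -0.2, 0.4]
gripper_width: 0.0878
```

```bash
python3 - <<'E'
from h import *
r.capture('top');r.capture('top')
s=r.get_state(); print(s['tcp_pos'],s['contact_force'])
go([(.5885,.088,.0155)],yaw=-84)
E
```

```text
[0.58817302 0.08804929 0.05173456] [ 0.65533591 -0.153138    0.50926908]
1
0.01 -0.03 3.62 -0
```

>>> drive_tool(plan="0 0 2 0; 0 0 3.2 0; 0 0 3.6 0; 0 0 3.6 0; 0 0 3.6 0")

```text
time_s: 17.8
tcp_pos: [0.5887, 0.0884, 0.0167]
eef_rot: [-179.9, 0.0, -84.1]
contact_force: [0.2, -0.1, -0.3]
gripper_width: 0.0877
```

>>> drive_tool(plan="0 0 0 0; 0 0 0 0; 0 0 0 0; 0 0 0 0; 0 0 0 0; 0 0 0 0; 0 0 0 0", fingers=1)

```text
time_s: 18.68
tcp_pos: [0.5883, 0.0882, 0.016]
eef_rot: [180.0, -0.0, -84.1]
contact_force: [0.3, 0.0, -0.1]
gripper_width: 0.0384
```

>>> drive_tool(plan="0 0 -3 0; 0 0 -8 0; 0 0 -13 0; 4.5 1.4 -13 0; 10 3.1 -13 0; 15.5 4.8 -13 0; 21.1 6.5 -13 0; 21.1 6.5 -12 0")

```text
time_s: 19.68
tcp_pos: [0.544, -0.1317, 0.1361]
eef_rot: [180.0, 0.0, -84.4]
contact_force: [0.0, 0.1, -3.2]
gripper_width: 0.0378
```

>>> drive_tool(plan="0 0 1.5 0; 0 0 1.5 0; 0 0 1.5 0; 0 0 1.5 0")

```text
time_s: 20.18
tcp_pos: [0.5458, -0.1276, 0.1214]
eef_rot: [-180.0, -0.0, -84.0]
contact_force: [-0.1, -0.4, -2.3]
gripper_width: 0.0384
```

>>> drive_tool(plan="0.06 0 1 0; 0.06 0 2 0; 0.06 0 3 0; 0.06 0 4 0; 0.06 0 5 0; 0.06 0 5 0")

```text
time_s: 20.92
tcp_pos: [0.5447, -0.129, 0.07]
eef_rot: [179.9, 0.0, -84.1]
contact_force: [-0.1, 0.3, -2.8]
gripper_width: 0.0379
```

>>> drive_tool(plan="0 0 1 0; 0 0 2 0; 0 0 2.8 0; 0 0 3.2 0; 0 0 3.2 0; 0 0 3.2 0")

```text
time_s: 21.68
tcp_pos: [0.5456, -0.129, 0.0393]
eef_rot: [-180.0, -0.0, -84.1]
contact_force: [1.1, 0.1, -2.9]
gripper_width: 0.038
```

>>> drive_tool(plan="0 0 0.25 0; 0 0 0.25 0; 0 0 0.25 0")

```text
time_s: 22.05
tcp_pos: [0.5454, -0.129, 0.0366]
eef_rot: [-180.0, -0.0, -84.1]
contact_force: [-0.6, 0.0, -2.3]
gripper_width: 0.0384
```

>>> drive_tool(plan="0 0 0 0; 0 0 0 0; 0 0 0 0; 0 0 0 0; 0 0 -4 0; 0 0 -9 0; 0 0 -13 0; 0 0 -13 0", fingers=-1)

```text
time_s: 23.05
tcp_pos: [0.5475, -0.129, 0.1703]
eef_rot: [-179.6, -0.0, -84.1]
contact_force: [0.5, 0.1, -0.8]
gripper_width: 0.0877
```

```bash
python3 - <<'E'
from h import *
c=cap('side','s6.png'); im=c['frame'][:,:,::-1]; o=cv2.imread('pics/side1.png')
for n,(u,v) in dict(g50=(244,328),g32=(336,310)).items(): print(n,np.abs(im[v-18:v+18,u-22:u+22].astype(int)-o[v-18:v+18,u-22:u+22]).mean())
a=np.hstack([cv2.resize(im[190:290,290:420],None,fx=4,fy=4,interpolation=cv2.INTER_CUBIC),cv2.resize(im[270:370,200:270],None,fx=4,fy=4)]); cv2.imwrite('pics/v9.png',a)
s=r.get_state(); print(s['tcp_pos'],s['contact_force'])
go([(.6,.2255,.16),(.6,.2255,.05)],yaw=-84)
E
```

```text
g50 8.682239057239057
g32 34.782407407407405
[ 0.54615209 -0.12885177  0.16815501] [ 0.01568814  0.81815959 -0.20506325]
8
-5.78 -1.5 0.14 -0; -11.56 -3 0.27 -0; -17.35 -4.5 0.41 -0; -23.13 -6 0.54 -0; -28.91 -7.5 0.68 -0; -34.69 -9 0.82 -0; -34.69 -9 6.32 -0; -34.69 -9 11.82 -0
```

View pics/v9.png

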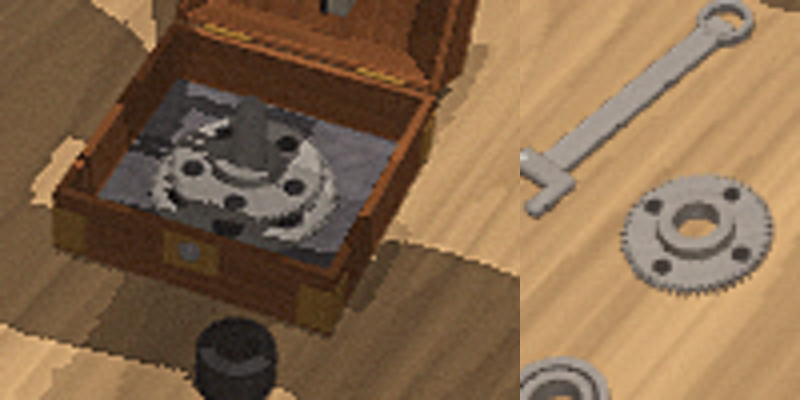

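>>> drive_tool(plan="-5.8 -1.5 0 0; -11.6 -3 0.2 0; -17.3 -4.5 0.4 0; -23.1 -6 0.5 0; -28.9 -7.5 0.7 0; -34.7 -9 2 0; -34.7 -9 7 0; -34.7 -9 11.5 0")

```text
time_s: 24.1
tcp_pos: [0.598, 0.226, 0.0485]
eef_rot: [179.9, -0.0, -84.0]
contact_force: [1.4, 0.8, -0.4]
gripper_width: 0.0874
```

```bash
python3 - <<'E'
from h import *
for i in range(4): r.capture('side')
s=r.get_state(); print(s['tcp_pos'],s['contact_force'])
go([(.6,.2255,.0155)],yaw=-84)
E
```

```text
[0.59880705 0.22490433 0.05076945] [0.76382044 0.40976225 0.86280157]
1
-0.05 -0.12 3.53 -0
```

>>> drive_tool(plan="0 -0.1 2 0; 0 -0.1 3.1 0; 0 -0.1 3.5 0; 0 -0.1 3.5 0; 0 -0.1 3.5 0")

```text
time_s: 24.92
tcp_pos: [0.6006, 0.2258, 0.0174]
eef_rot: [-179.9, 0.0, -84.1]
contact_force: [0.1, -1.0, -0.3]
gripper_width: 0.0875
```

>>> drive_tool(plan="0 0 0 0; 0 0 0 0; 0 0 0 0; 0 0 0 0; 0 0 0 0; 0 0 0 0; 0 0 0 0", fingers=1)

```text
time_s: 25.8
tcp_pos: [0.6002, 0.2256, 0.0165]
eef_rot: [180.0, -0.0, -84.1]
contact_force: [-0.6, 0.5, 0.1]
gripper_width: 0.0379
```

>>> drive_tool(plan="0 0 -4 0; 0 0 -9 0; 1 0.2 -13 0; 6.9 1.8 -13 0; 12.8 3.4 -13 0; 18.7 5 -13 0; 24.6 6.5 -13 0; 30 7.9 -13 0")

```text
time_s: 26.8
tcp_pos: [0.5515, -0.0829, 0.1465]
eef_rot: [180.0, 0.0, -84.1]
contact_force: [0.5, -0.3, -2.5]
gripper_width: 0.0383
```

>>> drive_tool(plan="4.6 1.2 0 0; 4.6 1.2 1.5 0; 4.6 1.2 2 0; 4.6 1.2 2 0; 4.6 1.2 2 0")

```text
time_s: 27.42
tcp_pos: [0.5457, -0.127, 0.1267]
eef_rot: [-180.0, -0.0, -84.0]
contact_force: [0.1, 0.4, -1.9]
gripper_width: 0.0379
```

>>> drive_tool(plan="0.1 0 1 0; 0.1 0 2 0; 0.1 0 3 0; 0.1 0 4 0; 0.1 0 5 0; 0.1 0 5 0")

```text
time_s: 28.18
tcp_pos: [0.5447, -0.1291, 0.0755]
eef_rot: [179.9, 0.0, -84.1]
contact_force: [-0.1, 0.2, -2.3]
gripper_width: 0.0381
```

>>> drive_tool(plan="0 0 1 0; 0 0 1.9 0; 0 0 2.2 0; 0 0 2.2 0; 0 0 2.2 0")

```text
time_s: 28.8
tcp_pos: [0.5456, -0.129, 0.0548]
eef_rot: [-180.0, -0.0, -84.1]
contact_force: [-0.3, -0.6, -2.7]
gripper_width: 0.038
```

>>> drive_tool(plan="0 0 0.35 0; 0 0 0.35 0; 0 0 0.35 0; 0 0 0.35 0")

```text
time_s: 29.3
tcp_pos: [0.5454, -0.1289, 0.0511]
eef_rot: [-180.0, -0.0, -84.1]
contact_force: [0.7, -0.0, -2.1]
gripper_width: 0.0379
```

>>> drive_tool(plan="0 0 0 0; 0 0 0 0; 0 0 0 0; 0 0 0 0; 0 0 -4 0; 0 0 -8 0; 0 0 -12 0; 0 0 -12 0", fingers=-1)

```text
time_s: 30.3
tcp_pos: [0.5475, -0.129, 0.1747]
eef_rot: [-179.6, -0.0, -84.1]
contact_force: [0.4, -0.3, 0.1]
gripper_width: 0.0873
```

```bash
python3 - <<'E'
from h import *
c=cap('side','s7.png'); im=c['frame'][:,:,::-1]
cv2.imwrite('pics/v10.png',cv2.resize(im[190:340,280:420],None,fx=4,fy=4,interpolation=cv2.INTER_CUBIC))
s=r.get_state(); print(s['tcp_pos'],s['contact_force'])
E
```

```text
[ 0.5461489  -0.12886782  0.17258844] [-0.15252554  0.23293762 -0.93562331]
```

View pics/v10.png

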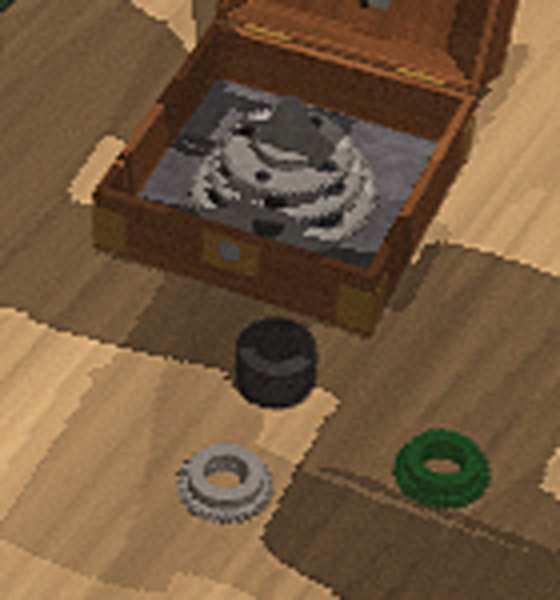

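```bash
python3 - <<'E'
from h import *
c=load('side'); print(pix2w(c,336.1,306.1,.014), w2pix(c,(.4617,.086,.014)))
go([(.462,.086,.1725),(.462,.086,.05)],yaw=-84)
E
```

```text
[0.4644393  0.08174366 0.014     ] [336.207396   307.92174265]
7
-5.56 1.54 0 -0; -11.12 3.08 0 -0; -16.68 4.62 0.01 -0; -22.24 6.16 0.01 -0; -22.24 6.16 4.09 -0; -22.24 6.16 8.18 -0; -22.24 6.16 12.26 -0
```

>>> drive_tool(plan="-5.6 1.5 0 0; -11.1 3.1 0 0; -16.7 4.6 0 0; -22.2 6.1 0 0; -22.2 6.1 4 0; -22.2 6.1 8 0; -22.2 6.1 12 0; -22.2 6.1 12 0")

```text
time_s: 31.35
tcp_pos: [0.4591, 0.084, 0.0481]
eef_rot: [179.6, -0.2, -84.1]
contact_force: [0.3, -0.6, 0.5]
gripper_width: 0.0876
```

```bash
python3 - <<'E'
from h import *
for i in range(3): r.capture('side')
s=r.get_state(); print(s['tcp_pos'],s['contact_force'])
go([(.462,.0855,.0155)],yaw=-84)
E
```

```text
[0.46248331 0.08580943 0.05196284] [ 0.93108923 -0.1798869   0.11003937]
1
0.03 0.05 3.65 -0
```

>>> drive_tool(plan="0 0 2 0; 0 0 3.2 0; 0 0 3.6 0; 0 0 3.6 0; 0 0 3.6 0")

```text
time_s: 32.12
tcp_pos: [0.4622, 0.0858, 0.0156]
eef_rot: [-180.0, 0.0, -84.1]
contact_force: [-0.1, 0.3, 0.4]
gripper_width: 0.0877
```

>>> drive_tool(plan="0 0 0 0; 0 0 0 0; 0 0 0 0; 0 0 0 0; 0 0 0 0; 0 0 0 0; 0 0 0 0", fingers=1)

```text
time_s: 33.0
tcp_pos: [0.4618, 0.0856, 0.015]
eef_rot: [180.0, -0.0, -84.1]
contact_force: [-0.3, -0.1, 0.3]
gripper_width: 0.0385
```

```bash
python3 - <<'E'
from h import *
p=r.get_state()['tcp_pos']; print(p)
go([(p[0],p[1],p[2]+.13),(.5455,-.1288,p[2]+.13)],yaw=-84)
E
```

```text
[0.46184148 0.08557143 0.01503424]
7
0 0 -4.33 -0; 0 0 -8.67 -0; 0 0 -13 -0; 5.55 -1.53 -13 -0; 11.09 -3.06 -13 -0; 16.64 -4.59 -13 -0; 22.18 -6.12 -13 -0
```

>>> drive_tool(plan="0 0 -4.3 0; 0 0 -8.7 0; 0 0 -13 0; 5.5 -1.5 -13 0; 11.1 -3.1 -13 0; 16.6 -4.6 -13 0; 22.2 -6.1 -12 0; 22.2 -6.1 -11 0")

```text
time_s: 34.0
tcp_pos: [0.5457, -0.1323, 0.124]
eef_rot: [179.9, -0.0, -84.4]
contact_force: [0.2, 1.1, -1.6]
gripper_width: 0.0383
```

>>> drive_tool(plan="0 0 0 0; 0 0 0 0; 0 0 0 0")

```text
time_s: 34.38
tcp_pos: [0.5456, -0.1279, 0.1258]
eef_rot: [-179.9, -0.0, -84.0]
contact_force: [-0.1, -0.5, -1.2]
gripper_width: 0.038
```

>>> drive_tool(plan="0.08 0 1 0; 0.08 0 2 0; 0.08 0 3 0; 0.08 0 4 0; 0.08 0 5 0; 0.08 0 5.5 0; 0.08 0 5.7 0; 0.08 0 5.7 0")

```text
time_s: 35.38
tcp_pos: [0.5455, -0.1298, 0.0681]
eef_rot: [-180.0, -0.0, -84.1]
contact_force: [0.9, -0.3, -0.7]
gripper_width: 0.0382
```

>>> drive_tool(plan="0 0 0.4 0; 0 0 0.4 0; 0 0 0.4 0")

```text
time_s: 35.75
tcp_pos: [0.5455, -0.1298, 0.0641]
eef_rot: [-180.0, -0.0, -84.1]
contact_force: [-0.1, 0.3, -1.3]
gripper_width: 0.0381
```

>>> drive_tool(plan="0 0 0 0; 0 0 0 0; 0 0 0 0; 0 0 0 0; 0 0 -4 0; 0 0 -8 0; 0 0 -10 0; 0 0 -10 0", fingers=-1)

```text
time_s: 36.75
tcp_pos: [0.5465, -0.1297, 0.166]
eef_rot: [-179.8, -0.0, -84.1]
contact_force: [1.0, 0.4, -0.7]
gripper_width: 0.0879
```

```bash
python3 - <<'E'
from h import *
r.capture('side'); c=cap('side','s8.png'); im=c['frame'][:,:,::-1]
cv2.imwrite('pics/v11.png',cv2.resize(im[190:300,280:420],None,fx=5,fy=5,interpolation=cv2.INTER_CUBIC))
s=r.get_state(); print(s['tcp_pos'],s['contact_force'])
go([(.4775,.0044,.165),(.4775,.0044,.06)],yaw=-84)
E
```

```text
[ 0.54512807 -0.12967135  0.16372458] [ 0.14122648 -0.30255376 -0.37545029]
5
-4.68 1.78 -0.04 -0; -9.35 3.57 -0.09 -0; -14.03 5.35 -0.13 -0; -14.03 5.35 5.12 -0; -14.03 5.35 10.37 -0
```

View pics/v11.png

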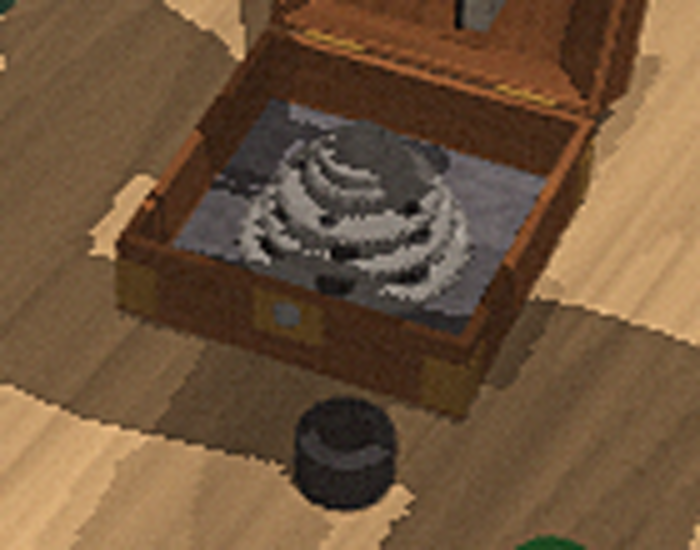

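>>> drive_tool(plan="-4.7 1.8 0 0; -9.3 3.6 0 0; -14 5.4 0 0; -14 5.4 5 0; -14 5.4 10 0; -14 5.4 11 0; -14 5.4 11 0; -14 5.4 11 0")

```text
time_s: 37.85
tcp_pos: [0.4785, 0.0042, 0.0554]
eef_rot: [-179.9, 0.0, -84.1]
contact_force: [0.4, 0.5, 0.3]
gripper_width: 0.0877
```

>>> drive_tool(plan="0 0 2 0; 0 0 3 0; 0 0 3.4 0; 0 0 3.4 0; 0 0 3.4 0")

```text
time_s: 38.48
tcp_pos: [0.4777, 0.0041, 0.0206]
eef_rot: [-180.0, 0.0, -84.1]
contact_force: [0.7, 0.1, -0.4]
gripper_width: 0.0874
```

>>> drive_tool(plan="0 0 0 0; 0 0 0 0; 0 0 0 0; 0 0 0 0; 0 0 0 0; 0 0 0 0; 0 0 0 0", fingers=1, squeeze=25)

```text
time_s: 39.35
tcp_pos: [0.4774, 0.0039, 0.0201]
eef_rot: [-180.0, -0.0, -84.1]
contact_force: [0.3, -0.2, -1.0]
gripper_width: 0.0428
```

```bash
python3 - <<'E'
from h import *
p=r.get_state()['tcp_pos']; print(p)
go([(p[0],p[1],p[2]+.12),(.5455,-.1288,p[2]+.12)],yaw=-84)
E
```

```text
[0.47738183 0.00394963 0.02007105]
5
0 0 -6 -0; 0 0 -12 -0; 4.64 -1.8 -12 -0; 9.27 -3.61 -12 -0; 13.91 -5.41 -12 -0
```

>>> drive_tool(plan="0 0 -6 0; 0 0 -11 0; 0 0 -12 0; 4.6 -1.8 -12 0; 9.3 -3.6 -12 0; 13.9 -5.4 -12 0; 13.9 -5.4 -11 0; 13.9 -5.4 -11 0")

```text
time_s: 40.35
tcp_pos: [0.5436, -0.1289, 0.1279]
eef_rot: [179.8, 0.0, -84.2]
contact_force: [0.7, 0.3, -1.5]
gripper_width: 0.0426
```

>>> drive_tool(plan="0 0 0 0; 0 0 0 0; 0 0 0 0")

```text
time_s: 40.72
tcp_pos: [0.5455, -0.1281, 0.1305]
eef_rot: [-180.0, 0.0, -84.0]
contact_force: [-0.4, -0.5, -1.0]
gripper_width: 0.0427
```

>>> drive_tool(plan="0.05 0 1 0; 0.05 0 2 0; 0.05 0 3 0; 0.05 0 3.8 0; 0.05 0 4.4 0; 0.05 0 4.6 0; 0.05 0 4.6 0; 0.05 0 4.6 0")

```text
time_s: 41.72
tcp_pos: [0.5457, -0.1292, 0.0844]
eef_rot: [-180.0, -0.0, -84.1]
contact_force: [-0.1, 0.0, -1.5]
gripper_width: 0.0434
```

>>> drive_tool(plan="0 0 0.15 0; 0 0 0.15 0; 0 0 0.15 0")

```text
time_s: 42.1
tcp_pos: [0.5454, -0.1292, 0.0826]
eef_rot: [-180.0, 0.0, -84.1]
contact_force: [-0.5, 0.1, -1.8]
gripper_width: 0.0428
```

>>> drive_tool(plan="0 0 0 0; 0 0 0 0; 0 0 0 0; 0 0 0 0; 0 0 -5 0; 0 0 -11 0; 0 0 -17 0; 0 0 -23 0", fingers=-1)

```text
time_s: 43.1
tcp_pos: [0.545, -0.1293, 0.3148]
eef_rot: [-180.0, 0.0, -84.1]
contact_force: [1.0, 0.1, -0.2]
gripper_width: 0.0875
```

>>> drive_tool(plan="0 0 -3 0; 0 0 -3 0; 0 0 -3 0", fingers=1)

```text
time_s: 43.48
tcp_pos: [0.5449, -0.1291, 0.3418]
eef_rot: [179.9, 0.0, -84.1]
contact_force: [0.0, 0.2, -1.2]
gripper_width: 0.0633
```

```bash
python3 - <<'E'
from h import *
r.capture('side'); c=cap('side','s9.png'); im=c['frame'][:,:,::-1]
cv2.imwrite('pics/v12.png',cv2.resize(im[100:280,290:440],None,fx=3.3,fy=3.3,interpolation=cv2.INTER_CUBIC))
s=r.get_state(); print(s['tcp_pos'],s['eef_rot'],s['gripper_width'])
# lid handle predictions, post (.5455,-.1287), case yaw 6
a=np.radians(6); ex=np.array([np.cos(a),np.sin(a)]); ey=np.array([-np.sin(a),np.cos(a)])
h=np.array([.5455,-.1287])-.086*ey; print('hinge',h)
t=load('top')
for th in(1.7,1.8,1.9):
    y=.214*np.cos(th)-.036*np.sin(th); z=.045+.214*np.sin(th)+.036*np.cos(th); q=[*(h+y*ey),z]; print(th,np.round(q,4),w2pix(t,q),w2pix(c,q))
E
```

```text
[ 0.54486953 -0.12921498  0.34120701] [ 1.79872662e+02  1.47574463e-02 -8.40990250e+01] 0.05520585796180728
hinge [ 0.55448945 -0.21422888]
1.7 [ 0.5611 -0.2772  0.2526] [459.98078683 228.95125766] [381.22563563 118.03922548]
1.8 [ 0.5632 -0.2975  0.2452] [469.61202536 228.52755667] [384.18442447 116.55681808]
1.9 [ 0.5653 -0.3169  0.2359] [478.29654361 228.29898395] [386.86975343 116.03219292]
```

View pics/v12.png

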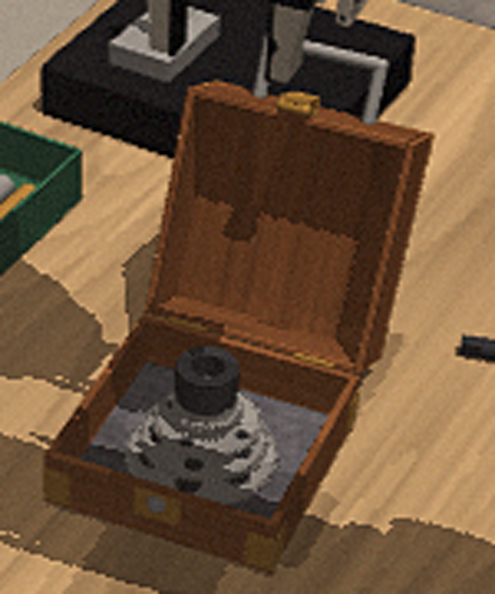

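```bash
python3 - <<'E'
from h import *
go([(.5725,-.382,.341),(.5725,-.382,.22)],yaw=-84,step=5)
y=.215
a=np.radians(6); ey=np.array([-np.sin(a),np.cos(a)]);h=np.array([.5545,-.2142])
W=[]
for th in(1.85,1.7,1.55,1.4,1.25,1.1,1.0,.92):
    b=.214*np.cos(th)-.036*np.sin(th)-.014; z=.045+.214*np.sin(th)+.036*np.cos(th); W.append([*(h+b*ey),max(z-.022,.22)])
print(np.round(W,3))
go(W,p0=(.5725,-.382,.22),y0=-84.1,step=6.2)
E
```

```text
9
4.24 -0.02 0 -0; 8.48 -0.05 0.01 -0; 12.71 -0.07 0.01 -0; 16.95 -0.1 0.01 -0; 21.19 -0.12 0.02 -0; 25.43 -0.15 0.02 -0; 25.43 -0.15 4.05 -0; 25.43 -0.15 8.09 -0; 25.43 -0.15 12.12 -0
[[ 0.566 -0.321  0.22 ]
 [ 0.563 -0.291  0.231]
 [ 0.559 -0.259  0.238]
 [ 0.556 -0.227  0.24 ]
 [ 0.552 -0.195  0.237]
 [ 0.549 -0.163  0.23 ]
 [ 0.547 -0.143  0.223]
 [ 0.545 -0.128  0.22 ]]
8
-6.12 0.05 0 0; -9.15 0.05 -1.06 0; -12.32 0.06 -1.77 0; -15.57 0.06 -2 0; -18.81 0.07 -1.74 0; -21.97 0.07 -1 0; -24.01 0.08 -0.25 0; -25.58 0.08 0 0
```

>>> drive_tool(plan="5 0 0 0; 10 0 0 0; 15 0 0 0; 20 0 0 0; 25.5 0 0 0; 25.5 0 4 0; 25.5 0 8 0; 25.5 0 11 0")

```text
time_s: 44.58
tcp_pos: [0.5704, -0.3828, 0.2289]
eef_rot: [179.8, 0.1, -84.1]
contact_force: [0.2, -0.3, -0.4]
gripper_width: 0.0004
```

>>> drive_tool(plan="0 0 1 0; 0 0 1 0; 0 0 1 0")

```text
time_s: 44.95
tcp_pos: [0.5723, -0.3832, 0.224]
eef_rot: [-179.9, -0.1, -84.1]
contact_force: [-0.0, -0.3, 0.3]
gripper_width: 0.0005
```

```bash
python3 - <<'E'
from h import *
c=cap('top','t10.png'); s=cap('side','s10.png')
cv2.imwrite('pics/v13.png',np.hstack([cv2.resize(c['frame'][160:320,310:550,::-1],(480,320)),cv2.resize(s['frame'][30:190,320:480,::-1],(320,320))]))
print(r.get_state()['tcp_pos'],r.get_state()['gripper_width'])
E
```

```text
[ 0.57222209 -0.3831129   0.22408885] 7.727162191105386e-05
```

View pics/v13.png

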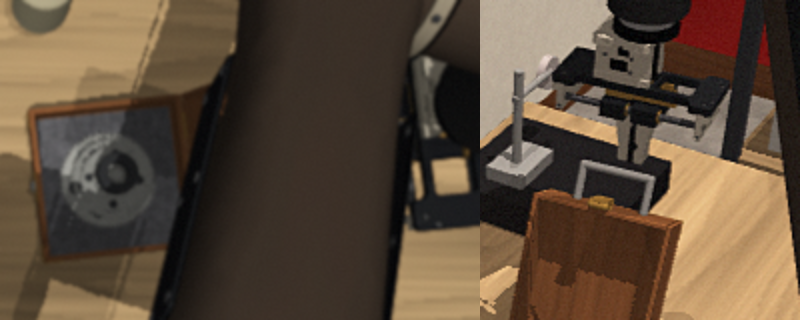

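>>> drive_tool(plan="0 0 0.5 0; -3 0 0.5 0; -5 0 0.5 0; -7 0 0 0; -9 0 -0.7 0; -10.5 0 -1.1 0; -10.5 0 -1.1 0")

```text
time_s: 45.92
tcp_pos: [0.5609, -0.277, 0.2339]
eef_rot: [-180.0, 0.0, -84.0]
contact_force: [1.5, -1.1, 0.1]
gripper_width: 0.0002
```

>>> drive_tool(plan="-2.5 0 -0.4 0; -5 0 -0.6 0; -7.5 0 -0.5 0; -10 0 0 0; -12 0 0.4 0; -14 0 0.8 0; -14 0 0 0; -14 0 -3 0")

```text
time_s: 46.92
tcp_pos: [0.5458, -0.1389, 0.2628]
eef_rot: [179.8, 0.0, -84.1]
contact_force: [-0.3, 0.1, 1.5]
gripper_width: 0.0003
```

```bash
python3 - <<'E'
from h import *
s=cap('side','s11.png')
cv2.imwrite('pics/v14.png',cv2.resize(s['frame'][80:280,270:450,::-1],(540,600)))
st=r.get_state();print(st['tcp_pos'],st['contact_force'])
E
```

```text
[ 0.54811565 -0.13965588  0.26856113] [ 2.19363777 -0.08811858  5.3524567 ]
```

View pics/v14.png

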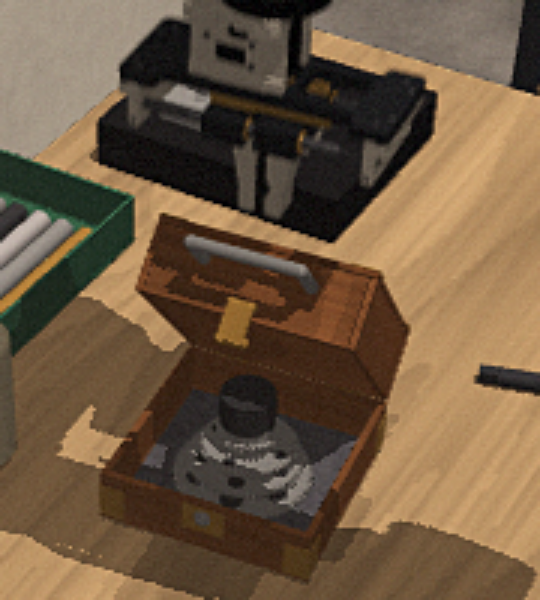

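>>> drive_tool(plan="0 0 -2 0; -4 0 -2 0; -7.9 0.1 -2 0; -7.9 0.1 -2 0; -7.9 0.1 -2 0; -7.9 0.1 -2 0; -7.9 0.1 -2 0; -7.9 0.1 -2 0")

```text
time_s: 47.98
tcp_pos: [0.5373, -0.0612, 0.2835]
eef_rot: [180.0, -0.0, -84.1]
contact_force: [0.2, 0.4, 0.2]
gripper_width: 0.0002
```

>>> drive_tool(plan="0 0 0 0; 0 0 0 0; 0 0 0 0; 0 0 0 0; 0 0 0 0; 0 0 0 0; 0 0 0 0; 0 0 0 0")

```text
time_s: 48.98
tcp_pos: [0.5373, -0.0607, 0.2836]
eef_rot: [-180.0, 0.0, -84.1]
contact_force: [0.4, -0.1, -0.1]
gripper_width: 0.0003
```

>>> drive_tool(plan="0 0 0 0; 0 0 0 0; 0 0 0 0; 0 0 0 0; 0 0 0 0; 0 0 0 0; 0 0 0 0; 0 0 0 0")

```text
time_s: 49.98
tcp_pos: [0.5373, -0.0607, 0.2835]
eef_rot: [180.0, 0.0, -84.1]
contact_force: [0.0, -0.3, 0.2]
gripper_width: 0.0
```

```bash
python3 - <<'E'
from h import *
s=cap('side','s12.png')
cv2.imwrite('pics/v15.png',cv2.resize(s['frame'][80:280,270:450,::-1],(540,600)))
st=r.get_state();print(st['tcp_pos'],st['contact_force'])
E
```

```text
[ 0.53731098 -0.06073271  0.28355619] [ 0.63006386  0.71220316 -0.23814512]
```

View pics/v15.png

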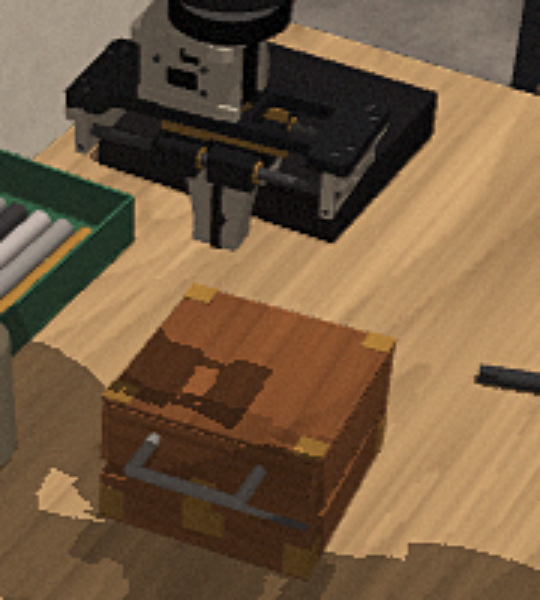

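>>> drive_tool(plan="0 0 5 0; 0 0 9 0; 0 0 12.5 0; 0 0 14.5 0; 0 0 15 0; 0 0 15 0; 0 0 15 0")

```text
time_s: 50.9
tcp_pos: [0.538, -0.0606, 0.1347]
eef_rot: [-179.9, 0.0, -84.1]
contact_force: [-0.4, 0.3, 0.9]
gripper_width: 0.0004
```

>>> drive_tool(plan="0 0 0.3 0; 0 0 0.6 0; 0 0 0.9 0; 0 0 1.1 0; 0 0 1.3 0; 0 0 1.5 0")

```text
time_s: 51.65
tcp_pos: [0.538, -0.0598, 0.1199]
eef_rot: [-179.9, 0.1, -84.1]
contact_force: [-4.4, 6.8, 11.6]
gripper_width: 0.0003
```

Contact with 11 N; keep pressing in small steps.

>>> drive_tool(plan="0 0 0.2 0; 0 0 0.4 0; 0 0 0.6 0; 0 0 0.8 0; 0 0 0.8 0")

```text
time_s: 52.28
tcp_pos: [0.5377, -0.0606, 0.1135]
eef_rot: [-179.9, -0.0, -84.0]
contact_force: [-10.8, 6.3, 29.7]
gripper_width: 0.0004
```

>>> drive_tool(plan="0 0 0.1 0; 0 0 0.1 0; 0 0 -3 0; 0 0 -8 0; 0 0 -13 0; 0 0 -17 0; 0 0 -17 0; 0 0 -17 0")

```text
time_s: 53.28
tcp_pos: [0.5367, -0.0608, 0.2796]
eef_rot: [179.9, 0.0, -84.1]
contact_force: [-0.4, 0.1, 0.0]
gripper_width: 0.0002
```

```bash
python3 - <<'E'
from h import *
for i in range(3): r.capture('side')
s=cap('side','s13.png'); t=cap('top','t13.png')
a=cv2.imread('pics/s12.png')[150:280,290:410]; b=s['frame'][150:280,290:410,::-1]
cv2.imwrite('pics/v16.png',cv2.resize(np.hstack([a,b]),(780,422),interpolation=cv2.INTER_CUBIC))
st=r.get_state();print(st['time_s'],st['tcp_pos'],st['contact_force'])
E
```

```text
53.525 [ 0.53693156 -0.06080018  0.27946814] [ 0.46915451 -0.34949271  0.05165458]
```

View pics/v16.png

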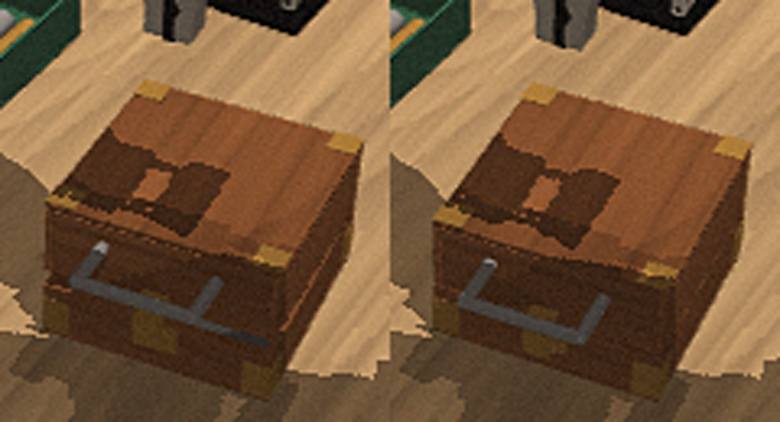

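Before/after: the gap along the rim is gone and the front edge dropped about 5 px; the lid is snapped shut. The arm is clear of everything.

```bash
python3 -c "
from plant import r
print(r.close_job())"
```

```text
the job is handed in; nothing more can be done
None
```

The job is done and handed in at about 53.5 s of the 210 s allowed; `close_job` gives no verdict.

- **Collar and gears:** I set the collar aside on the bench. I then threaded gear72, gear60, gear50 and gear32 onto the post in that order; gear40 was not on the bench. The collar went back on top of the stack.
- **Lid:** I pushed it over by the handle and pressed its free edge with a reading of about 30 N.

**Last checks:**
- **Stack:** before the lid closed, the side picture showed four gears lying flat and in order with the collar centred on top. I judged this by eye and by the height at which each was released. I did not measure each gear's final height.
- **Lid:** under the press the fingertips reached 105.5 mm, against 105 mm for a shut lid. The picture after I let go shows the gap along the rim gone.
- **Clearance:** after backing off, the force reading was near zero, with the fingers about 17 cm above the lid.
- **Bystanders:** I did not measure them at the end. Nothing in the pictures or forces suggested the arm had touched any of them.
- **Knocked gear:** each gear was where I first measured it when I picked it up.

No check failed. The two cameras disagreed by about 3 mm on the post's position, and the arm overshot by a few millimetres after fast moves, so I let it settle before grasping or threading.

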